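# Draw the master plug gauge part-way for checking

## Task

Pry up the hinged dust hood of the gauge stand with the blade of the screwdriver that lies to the right of it, set in the notch at the hood's front, swing the hood open past upright, and lay the screwdriver back down on the bench. Then grip the plug gauge by its knob and draw it gently and straight up until the whole witness groove on its shank is just clear of the brass bush, leaving its lower end in the bore, so that I can put the caliper on it. Finish while still holding the gauge there; leave everything else where it is.

Things in the scene. Friction and masses are not known exactly. Their poses are not given: they have to be found in the camera images.
- gauge_stand: Heavy grey gauge stand, bolted down: foot plate 124 x 104 x 12 mm, on it a column 90 (local x) x 70 (local y) mm with its flat top 90 mm above the bench. Origin: on the bore axis, at bench level. Local z is up, local x points from the notched front of the hood to its hinge at the back. A square brass bush flange, 38 x 38 mm, stands 6 mm above the column's top around the bore
- bore_mouth (a point): Centre of the bore's mouth at the bush's upper face, 96 mm above the bench; axes as the stand's. The bore is vertical, 15.2 mm wide and over 70 mm deep
- hood_hinge (a point): Middle of the hood's hinge line, 46 mm behind the bore axis (local x of the stand) and 93 mm above the bench; the hinge line runs along the stand's local y
- hood (a joint): Angle of the hinged sheet-steel dust hood (body hood): 0 closed, grows as its front rises and swings up and back, to 2.0 rad. The hood is a thin box, open below, 80 mm long, 64 mm wide (local y), 40 mm high outside, walls 3 mm; it covers the gauge's knob. Its front face lies 84 mm from the hinge line. The hinge is stiff: it takes about 1.5 to 2 N at the front edge and stays wherever it is left
- pry_notch (a point): Moves with the hood: middle of the pry notch in the lower edge of the hood's front wall, on its outer face, 95.5 mm above the bench when closed. The notch is 26 mm wide and 9 mm clear in height, from 0.5 mm above the column's top to the rolled edge above it; behind it there is 20 mm of free depth in front of the brass flange. Axes as the hood's: x back towards the hinge, z up when closed
- plug_gauge: Steel plug gauge standing in the bore, 160 g. Origin: on its axis at the underside of the knob, which rests on the bush when the gauge is home; z up along the axis. Knob: 22 mm across, 24 mm high, with turned rings. Shank: 14 mm across, 68 mm long below the knob, with a dark witness groove 4.5 mm wide all round, 30 to 34.5 mm below the knob
- screwdriver: Flat-blade screwdriver with a thick yellow handle, 187 mm long, 90 g, lying on the bench to the right of the stand. Origin: under its middle at bench level; its own -y points along the blade. Handle: 26 mm wide and about 40 mm high, from 27 to 85 mm along +y. Shank 6 mm thick. Blade: 8 mm wide, 4 mm thick, its last 20 mm, underside level with the underside of the handle
- blade_tip (a point): Tip of the screwdriver's blade, 93 mm from the origin along its -y, at half the blade's thickness (2 mm above the underside)
- driver_handle (a point): Point inside the handle to grip, 43 mm from the origin along the screwdriver's +y, 21 mm above the underside; 136 mm from the blade's tip
- bench_caliper: Caliper 225 mm long lying flat to the left of the stand; leave it
- ferrule_cup: Small dark cup, 47 mm across, 23 mm high; leave it
- ferrule_long: Black ferrule, 15 mm thick, 68 mm long, lying flat; leave it
- brush_pen: Brush pen, 16 mm thick, 138 mm long, lying flat; leave it

How it is judged:
On the way, in this order (a step that is already met when the one before it is completed fails the run):
1. the hood's front is pried up by the screwdriver's blade, no finger on the hood (value of joint hood above 0.25 rad and contact force between screwdriver and hood above 0.2 N and contact force between the fingers and hood below 0.2 N), for 0.1 s.
2. the hood is swung open past upright (value of joint hood above 1.57 rad), for 0.1 s.
At the end, for the whole second after the job is handed in: Fingers hold the gauge still, its knob 34.5 to 50 mm above the bush (groove wholly clear), upright within 0.1 rad, lower end in the bore; hood open beyond 1.5 rad; screwdriver at rest on the bench, clear of the stand; no bystander shifted over 30 mm (z of plug_gauge in the frame of bore_mouth between 0.0345 and 0.05 m and horizontal distance between plug_gauge and bore_mouth below 0.004 m and angle between plug_gauge's own z axis and vertical below 0.1 rad and linear speed of plug_gauge below 0.01 m/s and contact force between the fingers and plug_gauge above 1.5 N and value of joint hood above 1.5 rad and height (world z) of screwdriver below 0.05 m and linear speed of screwdriver below 0.02 m/s and contact force between screwdriver and gauge_stand below 0.1 N and contact force between screwdriver and plug_gauge below 0.1 N and contact force between screwdriver and the fingers below 0.1 N); the arm keeps its last pose, push and grip.
It fails at once if the gauge is pulled right out of the bore (z of plug_gauge in the frame of bore_mouth above 0.064 m).
It fails at once if the gauge is forced against the stand with more than 40 N (contact force between plug_gauge and gauge_stand above 40 N).
It fails at once if a bystander is shifted by more than 30 mm (distance of any of bench_caliper, ferrule_cup, ferrule_long, brush_pen from where it was at the start of the episode above 0.03 m).
It also fails if it takes over 72 s, if anything falls off the work surface, if the arm or the gripper's body presses on something with over 40 N, if the wrist force passes 120 N, or if a joint passes its speed limit or range.

## Robot

A 6-joint arm with a two-finger parallel gripper is mounted at the origin on a cart in front of the work surface, level with it; the furniture and walls round the work are solid. World frame = base frame: x ahead of the robot, y to its left, z up, the work surface at z = 0. Lengths are in m, angles in rad, forces in N, time in s.
With the tool pointing down it reaches from about 0.225 to 0.875 m from the base axis. Payload 3.4 kg.
Tool frame: the origin (TCP) lies between the finger pads; the fingertips stand 11 mm ahead of it and the grasp point (between the pads) lies 8 mm behind it; z points along the fingers, y is the line along which they close (so a half turn about z gives the same grasp; the last joint's range is limited). The gripper opens to 85 mm and grips with 20 to 120 N. Pads are 22 mm wide; open, the fingers measure 114 mm over their backs; the gripper's body (76 mm by 85 mm) begins 54 mm behind the grasp point. The pads swing forward as they close: fully open they stand 13 mm farther back than shut.
Start: joints at [1.192, 0.276, 1.505, -0, 1.361, -0.121], TCP at [0.147, 0.556, 0.202] pointing down, gripper open.
Joint ranges: [-2.89, 2.89], [-0.75, 2.08], [0.22, 2.7], [-1.18, 4.32], [0.11, 2.71], [-2.7, 2.7]. Speed limits (rad/s): [2.57, 2.57, 3.14, 3.14, 3.14, 3.14].

## Interface

Orientations are given as a unit quaternion [w, x, y, z].
In Python, from rig import sensors, eyes, manip gives the robot as it stands.
- The arm moves only by the tool drive_tool, never from a script. Its argument "deltas" is a list of rows, each an object with "linear": the shift along the world's x, y, z in mm, a list of three; "twist": the turn about the world's z in degrees; "claw": the opening, from 0 (shut) to 1 (fully open). In form: [{"linear": [tx, ty, tz], "twist": twist, "claw": claw}, ...]. A call has 1 to 12 rows; each row is the pose to reach, as a shift and turn from the pose commanded when the call began; what a row does not reach only later rows make up. A row lasts 1/12 s, in which the tool goes at most 41.7 mm and 7.16 degrees, less where a joint would pass 70% of its speed; a pose out of reach is approached as far as the arm can. A call with a gripper value outside its range is refused whole. The fingers move at their own pace and stop on an object; "squeeze" is the grip in N (left out, the last holds). Time passes only in rows, so rows that repeat a pose let the fingers close. It gives the time, the measured TCP pose, the force, the opening and the grip force at its end, in the units of the state.
- sensors.get_state(): the state, without advancing time (a new reading comes with each control period).
- eyes.get_image(name): name is "scene" or "top"; returns the picture (480x640x3 uint8, red, green, blue); there is no depth.
- eyes.camera_model(name): a dict with "intrinsics" (3x3 intrinsics, pixels), "R" (3x3) and "t" (3): a world point X has camera coordinates R X + t. Camera axes: x right, y down, z forward; pixel columns grow to the right and rows downward; lengths in m; the calibration is good to about 2 mm. A picture is of the moment at which its call begins. camera_model takes no time and is no camera call.
- manip.sign_off(): hands the job in; it is judged then, once.
The state is a dict: "clock": time; "qpos": joint angles; "qd": joint speeds; "effort": joint torques, N m; "position": TCP position; "ee_rot": TCP orientation; "contact_force": force on the tool from outside, world axes, zero at the start; "moment": the same for the moment, N m; "width": finger opening in m; "gripper_force": force on a finger pad.
Only numpy, scipy, OpenCV 4.12 (cv2) and the standard library are available. Lean on these libraries where they do the work, as an engineer would, in place of code of your own. Each camera call takes 0.05 s, during which the arm holds its last target. There are 200 camera calls.

## Working session

There is one attempt and no reset: what is moved stays moved. The work goes in short steps, Python scripts to look and compute and a tool call to move; the robot and the scene stay as the last step left them, time stands still between calls to the robot, and variables do not carry over. Pictures are saved under pics/ and viewed, at most 10 in all, crops included, and the job is handed in when it is done.

Besides the shell and the picture viewer there is one more tool, called by a JSON object that holds its "name" and its "arguments", one argument or row to a line. drive_tool: Moves the arm, as the interface text tells. Its arguments: {"type":"object","properties":{"deltas":{"type":"array","items":{"type":"object","properties":{"linear":{"type":"array","items":{"type":"number"}},"twist":{"type":"number"},"claw":{"type":"number"}}}},"squeeze":{"type":"number"}},"required":["deltas"]}

```bash
mkdir -p pics; python3 - <<'E'
from rig import sensors, eyes
import cv2,numpy as np
for n in("scene","top"):
    im=eyes.get_image(n); cv2.imwrite(f"pics/{n}0.png",im[:,:,::-1])
    m=eyes.camera_model(n); print(n,np.round(m["intrinsics"],1).tolist(),np.round(m["R"],3).tolist(),np.round(m["t"],3).tolist())
print(sensors.get_state())
E
```

```text
scene [[451.0, 0.0, 324.8], [0.0, 451.0, 235.2], [0.0, 0.0, 1.0]] [[0.884, -0.467, -0.022], [-0.243, -0.419, -0.875], [0.399, 0.779, -0.484]] [-0.363, 0.286, 0.532]
top [[481.9, 0.0, 324.7], [0.0, 481.9, 239.6], [0.0, 0.0, 1.0]] [[-0.025, -0.999, -0.019], [-0.997, 0.027, -0.073], [0.073, 0.018, -0.997]] [0.213, 0.549, 1.199]
{'clock': 0.1, 'qpos': array([ 1.19202125e+00,  2.76490623e-01,  1.50599489e+00,  2.39862835e-07,
        1.36067087e+00, -1.20975253e-01]), 'qd': array([-2.50194867e-04,  5.85607286e-04, -2.99194471e-03,  6.67718495e-04,
       -8.31146670e-04, -9.20918843e-05]), 'effort': array([ 1.66135160e-03, -4.17700839e+01, -2.46402651e+01,  1.11639542e-04,
        5.82623339e-03, -2.38063052e-05]), 'position': array([0.14640257, 0.55553012, 0.20165432]), 'ee_rot': array([-1.93455571e-04,  1.28543245e-01,  9.91703596e-01, -7.57553906e-04]), 'contact_force': array([-0.01081909, -0.26238223,  0.76534338]), 'moment': array([0.01349847, 0.03612638, 0.00345864]), 'gripper_force': 0.0, 'width': 0.08527910945127871}
```

View pics/scene0.png

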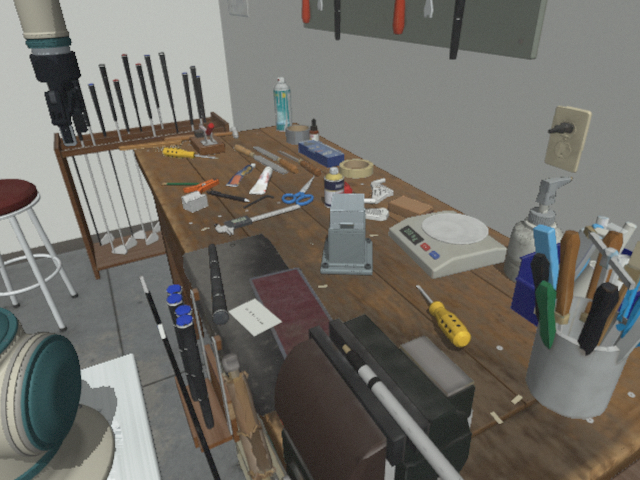

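View pics/top0.png

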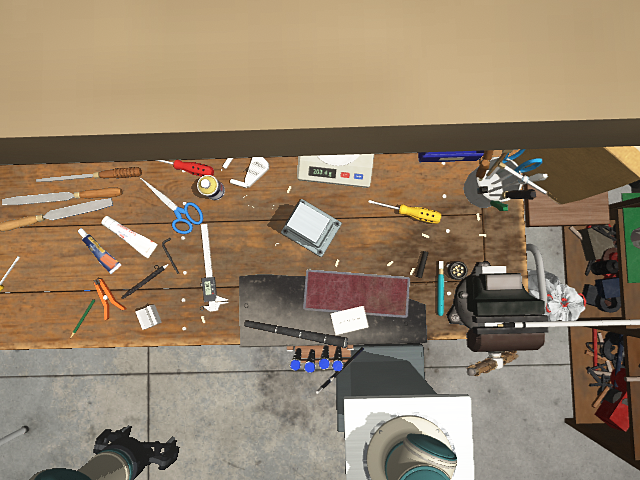

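Scene: the stand sits at about (346,235) with the screwdriver at (445,318). Top: the stand is at (312,228), and the screwdriver runs from its tip at about (370,202) to the handle end at about (440,216). I'll zoom in on both.

```bash
cat > h.py <<'E'
import numpy as np,cv2
from rig import sensors,eyes
def ray(n,u,v):
    m=eyes.camera_model(n);R=np.array(m["R"]);t=np.array(m["t"])
    d=R.T@np.linalg.solve(np.array(m["intrinsics"]),[u,v,1.]);return -R.T@t,d
def onplane(n,u,v,z):
    c,d=ray(n,u,v);return c+d*(z-c[2])/d[2]
def proj(n,X):
    m=eyes.camera_model(n);p=np.array(m["intrinsics"])@(np.array(m["R"])@np.array(X)+np.array(m["t"]));return p[:2]/p[2]
def crop(im,x,y,w,h,k): return cv2.resize(im[y:y+h,x:x+w],None,fx=k,fy=k,interpolation=cv2.INTER_CUBIC)
E
python3 - <<'E'
from h import *
t=cv2.imread("pics/top0.png");s=cv2.imread("pics/scene0.png")
a=crop(t,270,190,180,75,4.4);b=crop(s,310,180,180,75,4.4)
b=crop(s,310,185,90,95,4.4);c=crop(s,410,275,70,80,4.4)
W=800;o=np.zeros((600,W,3),np.uint8)
a=crop(t,275,190,170,70,4);b=crop(s,312,188,70,90,3.5);c=crop(s,410,275,70,90,3.5)
o[:280,:680]=a;o[282:282+315,:245]=b;o[282:282+315,260:505]=c
cv2.imwrite("pics/c1.png",o)
for n in("top","scene"):
    print(n,ray(n,0,0)[0])
# yellow mask for driver handle
for n,im in(("top",t),("scene",s)):
    hsv=cv2.cvtColor(im,cv2.COLOR_BGR2HSV);m=cv2.inRange(hsv,(20,140,120),(35,255,255))
    k,l,st,ce=cv2.connectedComponentsWithStats(m)
    for i in range(1,k):
        if st[i,4]>40:print(n,st[i],ce[i].round(1))
E
```

```text
top [0.46478321 0.17715696 1.23987093]
scene [ 0.17848224 -0.46335878  0.49982578]
top [399 204  42  20 437] [420.6 213.4]
scene [163 147  31  11 224] [177.6 152.3]
scene [429 301  42  46 756] [451.5 324.4]
```

View pics/c1.png

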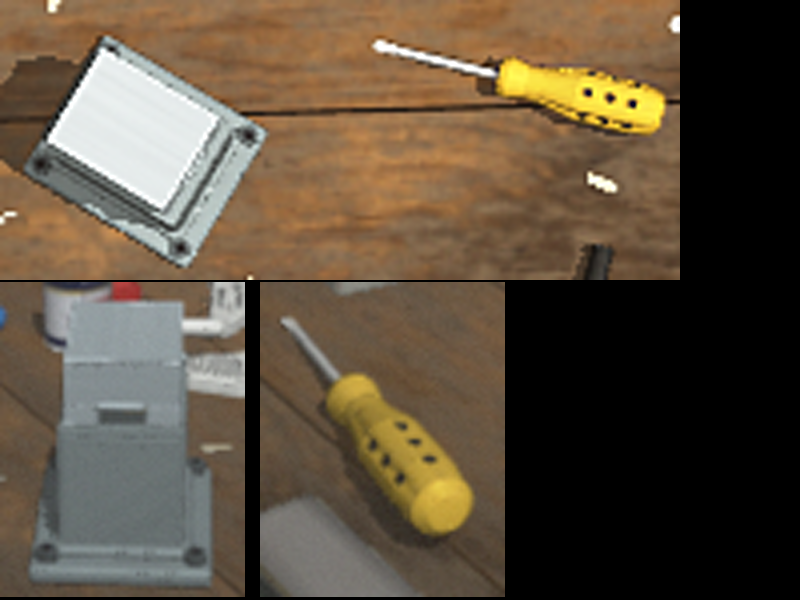

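Crop c1: the notch is at scene px (346.6, 225.1), so the hood's front faces the scene camera. In the top view the hood's front is its right edge, and the blade tip is at crop (376,45), i.e. px (369,201). Next I'll work out the poses.

```bash
python3 - <<'E'
from h import *
f=lambda x,y:(275+x/4,190+y/4)
P=lambda pts,z:np.array([onplane("top",*f(*p),z) for p in pts])
pl=P([(105,35),(268,130),(187,267),(25,168)],.012)
hd=P([(107,50),(218,122),(168,212),(47,140)],.1305)
print("plate",pl[:,:2].round(4).tolist(),pl.mean(0).round(4)); print("hood",hd[:,:2].round(4).tolist(),hd.mean(0).round(4))
for q in(pl,hd):
    d=(q[0]-q[1])+(q[3]-q[2]);print("yaw",np.degrees(np.arctan2(d[1],d[0])),[np.linalg.norm(q[i]-q[(i+1)%4]).round(4) for i in range(4)])
tip=P([(376,45)],.002)[0]; print("tip",tip,"scene tip",onplane("scene",410+(286-260)/3.5,275+(320-282)/3.5,.002))
t=cv2.imread("pics/top0.png");hsv=cv2.cvtColor(t,cv2.COLOR_BGR2HSV);m=cv2.inRange(hsv,(20,120,90),(35,255,255));m[:190]=0;m[250:]=0;m[:,:390]=0
k=cv2.findNonZero(m).reshape(-1,2).astype(float)
print("extent",k.min(0),k.max(0))
c=onplane("top",*k.mean(0),.024);d=c-tip;d[2]=0;L=np.linalg.norm(d);d/=L
print("handle c",c,"dist from tip",L,"(expect ~149) yaw of blade",np.degrees(np.arctan2(-d[1],-d[0])),"grip",tip+d*.136,"origin",tip+d*.093)
# scene handle check
s=cv2.imread("pics/scene0.png")
yaw=None
# triangulate notch: ray plane
print("notch scene on z=.0955",onplane("scene",346.6,225.1,.0955))
E
```

```text
plate [[0.6618, 0.2562], [0.5975, 0.1532], [0.5112, 0.2072], [0.5773, 0.3094]] [0.5869 0.2315 0.012 ]
hood [[0.6339, 0.2476], [0.5901, 0.1843], [0.5387, 0.2145], [0.5824, 0.2836]] [0.5863 0.2325 0.1305]
yaw 57.56386012141058 [np.float64(0.1215), np.float64(0.1018), np.float64(0.1217), np.float64(0.0998)]
yaw 56.55226703101094 [np.float64(0.077), np.float64(0.0596), np.float64(0.0817), np.float64(0.0629)]
tip [0.65184286 0.0816809  0.002     ] scene tip [0.64760013 0.07569543 0.002     ]
extent [399. 204.] [440. 223.]
handle c [ 0.61363908 -0.04577403  0.024     ] dist from tip 0.13305746050595232 (expect ~149) yaw of blade 73.31424330248075 grip [ 0.61279421 -0.04859268  0.002     ] origin [ 0.62514048 -0.00740324  0.002     ]
notch scene on z=.0955 [0.56671221 0.20119718 0.0955    ]
```

{"name": "drive_tool", "arguments": {
  "deltas": [
    {"linear": [100, -130, 50], "twist": -30, "claw": 1},
    {"linear": [250, -320, 50], "twist": -60, "claw": 1},
    {"linear": [465, -606, 0], "twist": -92, "claw": 1},
    {"linear": [465, -606, 0], "twist": -92, "claw": 1},
    {"linear": [465, -606, 0], "twist": -92, "claw": 1},
    {"linear": [465, -606, 0], "twist": -92, "claw": 1},
    {"linear": [465, -606, 0], "twist": -92, "claw": 1},
    {"linear": [465, -606, 0], "twist": -92, "claw": 1},
    {"linear": [465, -606, 0], "twist": -92, "claw": 1},
    {"linear": [465, -606, 0], "twist": -92, "claw": 1},
    {"linear": [465, -606, 0], "twist": -92, "claw": 1},
    {"linear": [465, -606, 0], "twist": -92, "claw": 1}
  ],
  "squeeze": 60
}}

```text
clock: 1.1
position: [0.4504, 0.1592, 0.2086]
ee_rot: [-0.0, 0.772, 0.636, -0.0]
contact_force: [-0.2, 0.4, -0.4]
width: 0.0857
gripper_force: 0.0
```

{"name": "drive_tool", "arguments": {
  "deltas": [
    {"linear": [0, 0, 0], "twist": 0, "claw": 1},
    {"linear": [0, 0, 0], "twist": 0, "claw": 1}
  ]
}}

```text
clock: 1.27
position: [0.4507, 0.1593, 0.2082]
ee_rot: [-0.0, 0.771, 0.636, -0.001]
contact_force: [-0.4, -0.6, -0.5]
width: 0.0853
gripper_force: 0.0
```

```bash
cat >> h.py <<'E'
def tcp():
    s=sensors.get_state();w,x,y,z=s["ee_rot"];return np.array(s["position"]),np.degrees(np.arctan2(1-2*(x*x+z*z),2*(x*y-w*z))),s
def near(g,psi):
    p,a,s=tcp();d=(np.array(g)-p)*1000;print("tcp",p.round(4),"psi",a.round(2),"F",s["contact_force"].round(1),"move",d.round(1),"twist",round(psi-a,2))
E
python3 -c "
from h import *
near([.612,-.05,.1],-16.7)"
```

```text
tcp [0.4507 0.1593 0.2082] psi -10.95 F [-0.4 -0.6 -0.5] move [ 161.3 -209.3 -108.2] twist -5.75
```

{"name": "drive_tool", "arguments": {
  "deltas": [
    {"linear": [161, -209, -8], "twist": -5.7, "claw": 1},
    {"linear": [161, -209, -8], "twist": -5.7, "claw": 1},
    {"linear": [161, -209, -8], "twist": -5.7, "claw": 1},
    {"linear": [161, -209, -8], "twist": -5.7, "claw": 1},
    {"linear": [161, -209, -8], "twist": -5.7, "claw": 1},
    {"linear": [161, -209, -8], "twist": -5.7, "claw": 1},
    {"linear": [161, -209, -8], "twist": -5.7, "claw": 1},
    {"linear": [161, -209, -108], "twist": -5.7, "claw": 1},
    {"linear": [161, -209, -108], "twist": -5.7, "claw": 1},
    {"linear": [161, -209, -108], "twist": -5.7, "claw": 1},
    {"linear": [161, -209, -108], "twist": -5.7, "claw": 1},
    {"linear": [161, -209, -108], "twist": -5.7, "claw": 1}
  ]
}}

```text
clock: 2.27
position: [0.6099, -0.0461, 0.1002]
ee_rot: [-0.001, 0.8, 0.6, -0.001]
contact_force: [-0.0, -0.4, 1.1]
width: 0.0854
gripper_force: 0.0
```

```bash
python3 -c "
from h import *
near([.612,-.05,.016],-16.7)
im=eyes.get_image('scene')[:,:,::-1];cv2.imwrite('pics/s2.png',crop(im,360,210,160,150,4))"
```

```text
tcp [ 0.6099 -0.0461  0.1002] psi -16.3 F [-0.  -0.4  1.1] move [  2.1  -3.9 -84.2] twist -0.4
```

View pics/s2.png

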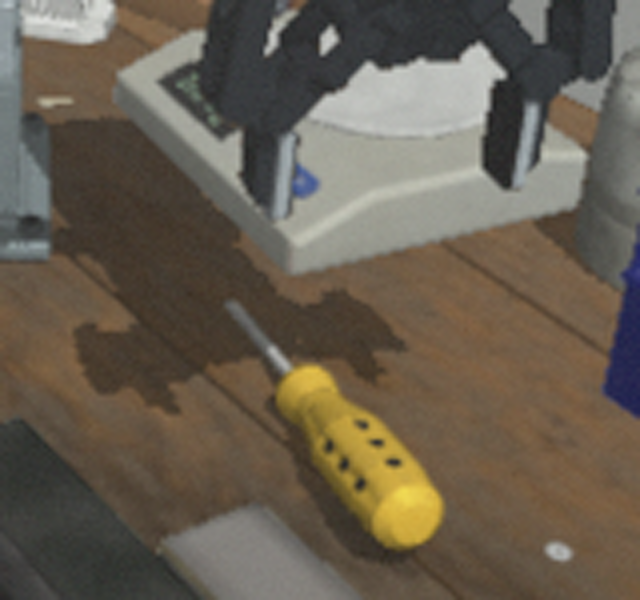

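The open gripper is above the handle, which lies around (360,450) in this crop, and nothing is in the way. I'll go down and grip.

{"name": "drive_tool", "arguments": {
  "deltas": [
    {"linear": [1, -1, -30], "twist": 0, "claw": 1},
    {"linear": [1, -1, -60], "twist": 0, "claw": 1},
    {"linear": [1, -1, -84], "twist": 0, "claw": 1},
    {"linear": [1, -1, -84], "twist": 0, "claw": 1},
    {"linear": [1, -1, -84], "twist": 0, "claw": 0.5},
    {"linear": [1, -1, -84], "twist": 0, "claw": 0.2},
    {"linear": [1, -1, -84], "twist": 0, "claw": 0},
    {"linear": [1, -1, -84], "twist": 0, "claw": 0},
    {"linear": [1, -1, -84], "twist": 0, "claw": 0},
    {"linear": [1, -1, -84], "twist": 0, "claw": 0}
  ]
}}

```text
clock: 3.15
position: [0.6124, -0.049, 0.0179]
ee_rot: [0.001, 0.801, 0.599, 0.001]
contact_force: [0.1, 0.1, 0.5]
width: 0.0122
gripper_force: 0.0
```

```bash
python3 -c "
from h import *
near([.612,-.05,.016],-16.7)"
```

```text
tcp [ 0.6124 -0.049   0.0179] psi -16.42 F [0.1 0.1 0.5] move [-0.4 -1.  -1.9] twist -0.28
```

{"name": "drive_tool", "arguments": {
  "deltas": [
    {"linear": [0, 0, 0], "twist": 0, "claw": 0},
    {"linear": [0, 0, 0], "twist": 0, "claw": 0}
  ]
}}

```text
clock: 3.32
position: [0.6119, -0.0489, 0.017]
ee_rot: [0.0, 0.801, 0.599, 0.0]
contact_force: [0.6, -0.5, -0.2]
width: -0.0003
gripper_force: 0.0
```

```bash
python3 -c "
from h import *
im=eyes.get_image('scene')[:,:,::-1];a=crop(im,380,240,110,120,4)
t=eyes.get_image('top')[:,:,::-1];b=crop(t,355,180,90,60,4)
o=np.zeros((480,800,3),np.uint8);o[:,:440]=a;o[:240,440:]=b;cv2.imwrite('pics/s3.png',o)"
```

```text
(no output)
```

View pics/s3.png

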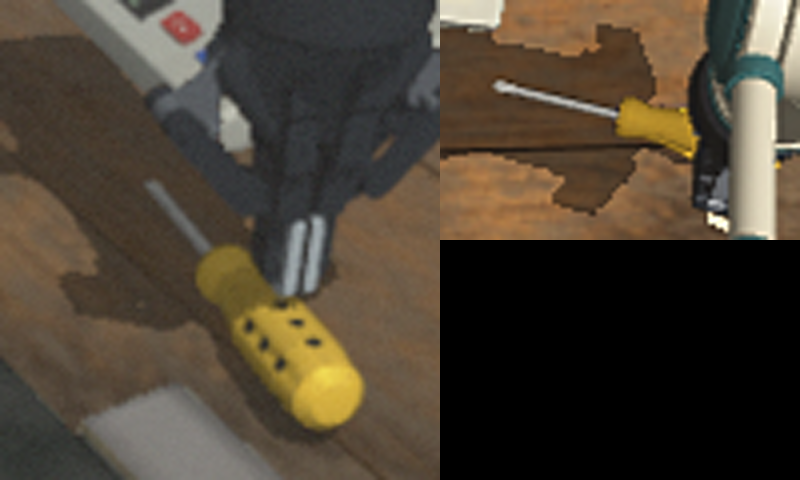

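The fingers closed on the far side of the handle: in the crop the pads are at (303,255) and the handle is at (295,330). The driver itself hasn't moved. I'll triangulate it again.

```bash
cat >> h.py <<'E'
def tri(a,b):
    (c1,d1),(c2,d2)=ray("top",*a),ray("scene",*b);d1=d1/np.linalg.norm(d1);d2=d2/np.linalg.norm(d2)
    s=np.linalg.lstsq(np.c_[d1,-d2],c2-c1,rcond=None)[0];p=c1+s[0]*d1;q=c2+s[1]*d2
    return (p+q)/2,np.linalg.norm(p-q)
E
python3 -c "
from h import *
print('tip',tri((369.2,201.2),(417.6,286)))
print('cent',tri((420.6,213.4),(451.5,324.4)))
print('end',tri((440.5,217),(410+(440-260)/3.5,275+(507-282)/3.5)))
for z in(.01,.02,.03):print(onplane('scene',451.5,324.4,z),onplane('top',420.6,213.4,z))
for n in('top','scene'): print(n,'grip proj',proj(n,[.612,-.049,.009]))
"
```

```text
tip (array([ 0.65265826,  0.08081731, -0.00325965]), np.float64(0.00022760703588974992))
cent (array([ 0.61632501, -0.04881442,  0.01338845]), np.float64(0.002984179137243434))
end (array([ 0.60074326, -0.09360445,  0.02413597]), np.float64(0.006276694829396583))
[ 0.62082588 -0.04655191  0.01      ] [ 0.61553701 -0.04850049  0.01      ]
[ 0.61179525 -0.0550612   0.02      ] [ 0.61431124 -0.04666568  0.02      ]
[ 0.60276461 -0.06357049  0.03      ] [ 0.61308547 -0.04483088  0.03      ]
top grip proj [420.78096095 214.81554491]
scene grip proj [448.27232492 327.49238539]
```

```bash
python3 -c "
from h import *
c=np.array([.6099,-.0461,0]);ty=np.array([.9598,-.281,0]);tx=np.array([.281,.9598,0])
for s in(-1,1):
  for k in(-1,1):
    for z in(.089,.102): print('open',s,k,z,proj('scene',c+s*.0427*ty+k*.011*tx+[0,0,z]).round(1))
c=np.array([.6119,-.0489,0])
for z in(.006,.02,.04,.06): print('closed near edge',z,proj('scene',c-.011*tx+[0,0,z]).round(1),'centre',proj('scene',c+[0,0,z]).round(1))
s=eyes.get_image('scene')[:,:,::-1]
hsv=cv2.cvtColor(s,cv2.COLOR_BGR2HSV);m=cv2.inRange(hsv,(20,140,100),(35,255,255));m[:260]=0
k,l,st,ce=cv2.connectedComponentsWithStats(m);print(st[1:],ce[1:])
u=np.array([-.287,-.958,0])
for t in([.6527,.0808,0],):
  for d in(.080,.12,.136,.187): print('axis',d,proj('scene',np.array(t)+d*u+[0,0,.02]).round(1),proj('top',np.array(t)+d*u+[0,0,.02]).round(1))
"
```

```text
open -1 -1 0.089 [428.4 294.6]
open -1 -1 0.102 [429.2 287.5]
open -1 1 0.089 [422.8 286.3]
open -1 1 0.102 [423.5 279.4]
open 1 -1 0.089 [480.7 287. ]
open 1 -1 0.102 [482. 280.]
open 1 1 0.089 [473.8 279. ]
open 1 1 0.102 [475.  272.2]
closed near edge 0.006 [451.  333.3] centre [448.  328.9]
closed near edge 0.02 [451.9 326.6] centre [448.9 322.2]
closed near edge 0.04 [453.4 316.7] centre [450.3 312.4]
closed near edge 0.06 [454.9 306.5] centre [451.8 302.3]
[[429 301  42  46 824]] [[450.81067961 325.32281553]]
axis 0.08 [436.  301.3] [400.3 207.9]
axis 0.12 [445.8 315.9] [415.6 212. ]
axis 0.136 [450. 322.] [421.7 213.6]
axis 0.187 [464.6 343.5] [441.3 218.8]
```

{"name": "drive_tool", "arguments": {
  "deltas": [
    {"linear": [0, 0, 0], "twist": 0, "claw": 1},
    {"linear": [0, 0, 0], "twist": 0, "claw": 1},
    {"linear": [0, 0, 0], "twist": 0, "claw": 1},
    {"linear": [0, 0, 0], "twist": 0, "claw": 1},
    {"linear": [0, 0, 0], "twist": 0, "claw": 1},
    {"linear": [0, 0, 0], "twist": 0, "claw": 1},
    {"linear": [0, 0, 0], "twist": 0, "claw": 1},
    {"linear": [0, 0, 0], "twist": 0, "claw": 1}
  ]
}}

```text
clock: 4.13
position: [0.6118, -0.0488, 0.0168]
ee_rot: [0.0, 0.801, 0.599, 0.0]
contact_force: [-0.4, 0.1, -0.1]
width: 0.0855
gripper_force: 0.0
```

```bash
python3 -c "
from h import *
im=eyes.get_image('scene')[:,:,::-1];a=crop(im,370,230,150,120,5);cv2.imwrite('pics/s4.png',a)
near([.612,-.05,.016],-16.7);print(tcp()[2]['width'])
"
```

```text
tcp [ 0.6119 -0.0488  0.0168] psi -16.41 F [ 0.1 -0.1 -0.4] move [ 0.1 -1.2 -0.8] twist -0.29
0.08536083283426288
```

View pics/s4.png

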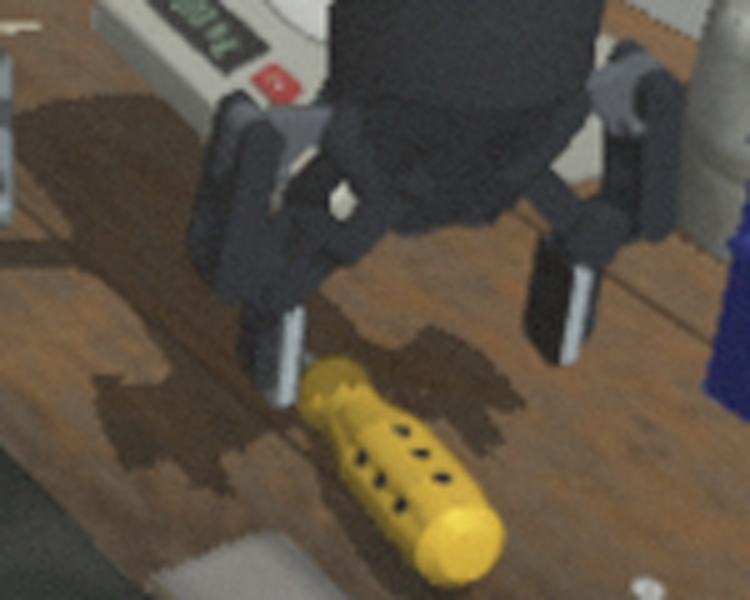

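The open fingertips are at px (427,311) and (483.6,302), which is about 20 px higher than the reported TCP predicts. I need the top view to tell a height offset from a lateral one.

```bash
python3 -c "
from h import *
im=np.ascontiguousarray(eyes.get_image('top')[:,:,::-1]);a=crop(im,345,150,150,110,5)
c=np.array([.6119,-.0488,0]);ty=np.array([.9598,-.281,0])
for col,dz,dxy in(((0,0,255),.02,0),((0,255,0),.06,0),((255,0,255),.02,np.array([.036,.034,0]))):
  for s in(-1,1):
    p=(proj('top',c+dxy+s*.05*ty+[0,0,dz])-[345,150])*5;cv2.circle(a,tuple(int(v) for v in p),4,col,1)
cv2.imwrite('pics/t5.png',a)
"
```

```text
(no output)
```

View pics/t5.png

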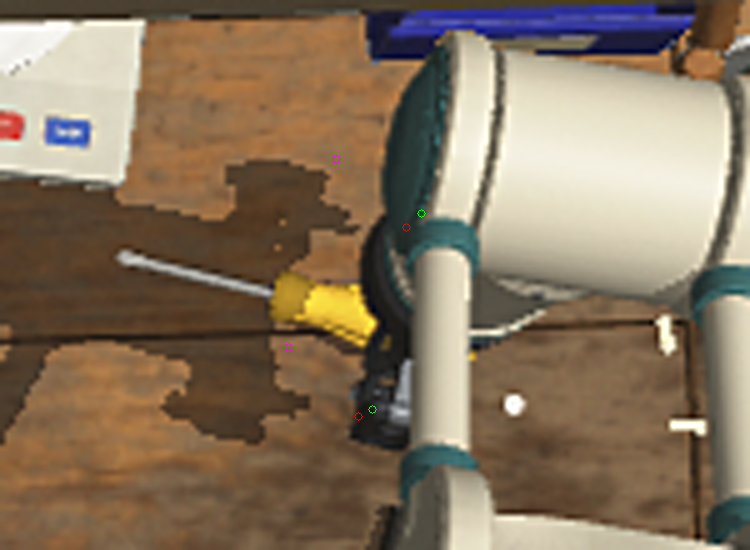

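The top view rules out a lateral offset: the pads are over the handle in xy, but about 40 mm higher than reported. I'll go down carefully and watch the force.

{"name": "drive_tool", "arguments": {
  "deltas": [
    {"linear": [0, 0, -6], "twist": 0, "claw": 1},
    {"linear": [0, 0, -12], "twist": 0, "claw": 1},
    {"linear": [0, 0, -18], "twist": 0, "claw": 1},
    {"linear": [0, 0, -25], "twist": 0, "claw": 1},
    {"linear": [0, 0, -25], "twist": 0, "claw": 1}
  ]
}}

```text
clock: 4.65
position: [0.6103, -0.0486, -0.0102]
ee_rot: [-0.001, 0.801, 0.599, -0.001]
contact_force: [0.4, 0.2, -0.3]
width: 0.0854
gripper_force: 0.0
```

```bash
python3 -c "
from h import *
near([.612,-.05,.016],-16.7)
im=eyes.get_image('scene')[:,:,::-1].copy();cv2.imwrite('pics/raw6.png',im)
old=cv2.imread('pics/s4.png')
a=crop(im,370,230,150,120,5)
o=np.hstack([cv2.resize(old,(400,320)),cv2.resize(a,(400,320))]);cv2.imwrite('pics/s6.png',o)
"
```

```text
tcp [ 0.6103 -0.0486 -0.0102] psi -16.42 F [ 0.4  0.2 -0.3] move [ 1.7 -1.4 26.2] twist -0.28
```

View pics/s6.png

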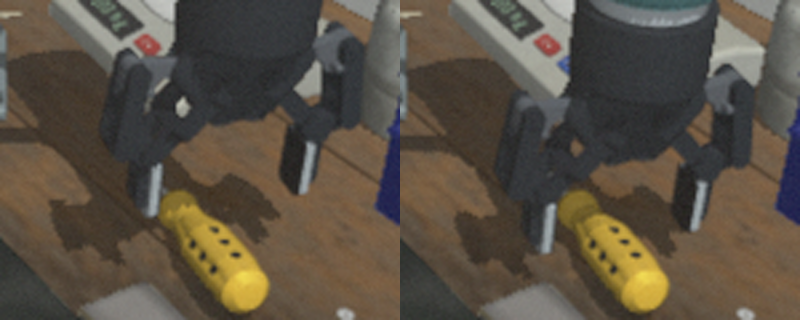

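Confirmed: true z is about the reported z plus 41 mm. The open tips, at px (424,324) and (481,316), are about 33 mm above the bench. I'll go down 15 mm more and grip.

{"name": "drive_tool", "arguments": {
  "deltas": [
    {"linear": [1, 0, -7], "twist": 0, "claw": 1},
    {"linear": [1, 0, -14], "twist": 0, "claw": 1},
    {"linear": [1, 0, -14], "twist": 0, "claw": 0.6},
    {"linear": [1, 0, -14], "twist": 0, "claw": 0.4},
    {"linear": [1, 0, -14], "twist": 0, "claw": 0.2},
    {"linear": [1, 0, -14], "twist": 0, "claw": 0.1},
    {"linear": [1, 0, -14], "twist": 0, "claw": 0},
    {"linear": [1, 0, -14], "twist": 0, "claw": 0},
    {"linear": [1, 0, -14], "twist": 0, "claw": 0},
    {"linear": [1, 0, -14], "twist": 0, "claw": 0}
  ],
  "squeeze": 60
}}

```text
clock: 5.53
position: [0.6132, -0.0489, -0.0217]
ee_rot: [0.0, 0.801, 0.599, 0.0]
contact_force: [-0.1, -0.5, 3.0]
width: 0.0254
gripper_force: 59.5
```

Gripped at 25 mm width. The driver's underside is now at z=0 with reported z -0.0217, which gives me the height reference. I'll lift, turn to 57.3° and stop in front of the notch.

{"name": "drive_tool", "arguments": {
  "deltas": [
    {"linear": [0, 0, 30], "twist": 0, "claw": 0},
    {"linear": [0, 0, 60], "twist": 0, "claw": 0},
    {"linear": [0, 0, 95], "twist": 0, "claw": 0},
    {"linear": [-30, 25, 95], "twist": -5, "claw": 0},
    {"linear": [-60, 50, 95], "twist": -10, "claw": 0},
    {"linear": [-90, 75, 95], "twist": -14, "claw": 0},
    {"linear": [-115, 95, 95], "twist": -16.3, "claw": 0},
    {"linear": [-136, 109, 95], "twist": -16.3, "claw": 0},
    {"linear": [-136, 109, 95], "twist": -16.3, "claw": 0},
    {"linear": [-136, 109, 95], "twist": -16.3, "claw": 0},
    {"linear": [-136, 109, 95], "twist": -16.3, "claw": 0}
  ]
}}

```text
clock: 6.45
position: [0.4779, 0.06, 0.0731]
ee_rot: [0.001, 0.878, 0.48, 0.001]
contact_force: [0.7, 0.4, -0.6]
width: 0.0254
gripper_force: 59.4
```

```bash
python3 -c "
from h import *
near([.4767,.0606,.0713],-32.7)
t=eyes.get_image('top')[:,:,::-1];s=eyes.get_image('scene')[:,:,::-1]
cv2.imwrite('pics/rt7.png',t);cv2.imwrite('pics/rs7.png',s)
o=np.zeros((600,800,3),np.uint8)
o[:, :390]=crop(s,310,180,65,100,6);o[:560,400:800]=crop(t,290,200,80,112,5)
cv2.imwrite('pics/s7.png',o)
p=lambda n,X,o,k:((proj(n,X)-o)*k).round(0)
for X in([.5501,.1751,.095],): print('exp tip scene crop',p('scene',X,[310,180],6),'top crop',p('top',X,[290,200],5)+[400,0])
"
```

```text
tcp [0.4779 0.06   0.0731] psi -32.69 F [ 0.7  0.4 -0.6] move [-1.2  0.6 -1.8] twist -0.01
exp tip scene crop [216. 318.] top crop [620. 194.]
```

View pics/s7.png

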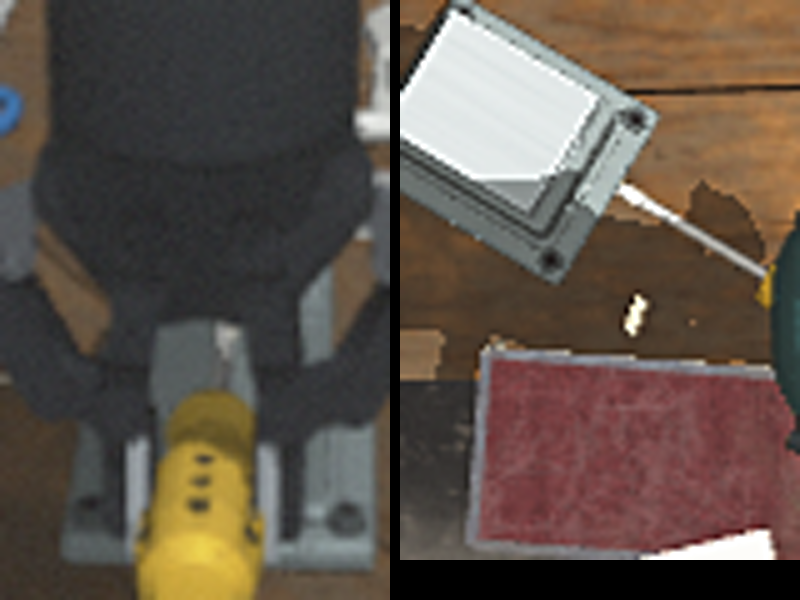

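Crop s7: the tip is at scene px (347.7,233.7) and top px (334.4,238.0). I'll triangulate it against the notch.

```bash
python3 -c "
from h import *
p,e=tri((334.4,238),(347.7,233.7));print(p,e)
u=np.array([.540,.8415,0]);v=np.array([-.8415,.54,0])
N=np.array([.5663,.2003,.0955])
for q in(p,onplane('top',334.4,238,.0955),np.array([.5513,.1745,.095])):
  d=q-N;print('along',d@u,'lat(+left)',d@v,d[2])
# blade axis in top: tip and base
b=onplane('top',290+362/5,200+270/5,.097);a=onplane('top',334.4,238,.0955);print('blade yaw',np.degrees(np.arctan2(*(a-b)[1::-1])),np.linalg.norm(a-b))
"
```

```text
[0.55245215 0.17369881 0.09357737] 0.0010266823963908452
along -0.029862739126157858 lat(+left) -0.0027116746189657067 -0.001922628655774944
along -0.029977727345416864 lat(+left) -0.0020727972997872574 -8.326672684688674e-17
along -0.029810700000000023 lat(+left) -0.0013094999999999982 -0.0005000000000000004
blade yaw 58.5602338329612 0.07652763297271736
```

{"name": "drive_tool", "arguments": {
  "deltas": [
    {"linear": [-1, 1, -1.5], "twist": 0, "claw": 0},
    {"linear": [3, 8, -1.5], "twist": 0, "claw": 0},
    {"linear": [7, 14, -1.5], "twist": 0, "claw": 0},
    {"linear": [10, 19, -1.5], "twist": 0, "claw": 0},
    {"linear": [13, 23, -1.5], "twist": 0, "claw": 0},
    {"linear": [16, 28, -1.5], "twist": 0, "claw": 0},
    {"linear": [19, 33, -1.5], "twist": 0, "claw": 0},
    {"linear": [22.5, 38, -1.5], "twist": 0, "claw": 0},
    {"linear": [22.5, 38, -1.5], "twist": 0, "claw": 0},
    {"linear": [22.5, 38, -1.5], "twist": 0, "claw": 0}
  ]
}}

```text
clock: 7.38
position: [0.4995, 0.0985, 0.0712]
ee_rot: [0.0, 0.877, 0.48, 0.0]
contact_force: [-0.7, 0.1, -2.3]
width: 0.0254
gripper_force: 59.4
```

```bash
python3 -c "
from h import *
near([.4779+.0225,.06+.038,.0716],-32.7)"
```

```text
tcp [0.4995 0.0985 0.0712] psi -32.68 F [-0.7  0.1 -2.3] move [ 0.9 -0.5  0.4] twist -0.02
```

{"name": "drive_tool", "arguments": {
  "deltas": [
    {"linear": [0.3, 0.4, 4.5], "twist": 0, "claw": 0},
    {"linear": [0.6, 0.9, 8.5], "twist": 0, "claw": 0},
    {"linear": [1, 1.6, 13], "twist": 0, "claw": 0},
    {"linear": [1.6, 2.5, 17.5], "twist": 0, "claw": 0},
    {"linear": [2.3, 3.6, 21.5], "twist": 0, "claw": 0},
    {"linear": [3, 4.7, 26], "twist": 0, "claw": 0},
    {"linear": [4, 6.2, 30], "twist": 0, "claw": 0},
    {"linear": [5, 7.7, 34], "twist": 0, "claw": 0},
    {"linear": [5, 7.7, 34], "twist": 0, "claw": 0},
    {"linear": [5, 7.7, 34], "twist": 0, "claw": 0}
  ]
}}

```text
clock: 8.22
position: [0.5052, 0.1061, 0.1059]
ee_rot: [0.0, 0.878, 0.479, 0.001]
contact_force: [0.4, 0.1, -1.1]
width: 0.0256
gripper_force: 59.3
```

```bash
python3 -c "
from h import *
near([.4995,.0985,.0712],-32.7)
t=eyes.get_image('top')[:,:,::-1];s=eyes.get_image('scene')[:,:,::-1]
cv2.imwrite('pics/rt8.png',t);cv2.imwrite('pics/rs8.png',s)
o=np.zeros((600,800,3),np.uint8)
o[:, :390]=crop(s,310,150,65,100,6);o[:560,400:800]=crop(t,280,190,80,112,5)
cv2.imwrite('pics/s8.png',o)"
```

```text
tcp [0.5052 0.1061 0.1059] psi -32.72 F [ 0.4  0.1 -1.1] move [ -5.7  -7.6 -34.7] twist 0.02
```

View pics/s8.png

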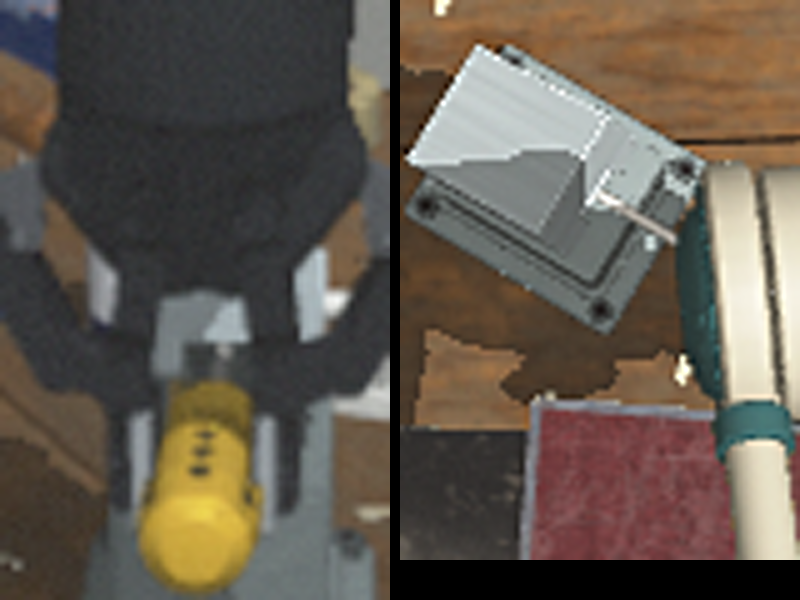

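Crop s8: the hood is raised to about 0.4 rad. In the scene panel the blade sits in the notch at about (225,345). I've used all ten pictures, so from here I rely on numbers. I'll keep following the arc.

{"name": "drive_tool", "arguments": {
  "deltas": [
    {"linear": [1.3, 2, 3.7], "twist": 0, "claw": 0},
    {"linear": [2.7, 4.2, 7.5], "twist": 0, "claw": 0},
    {"linear": [4.3, 6.7, 11], "twist": 0, "claw": 0},
    {"linear": [6, 9.3, 14.5], "twist": 0, "claw": 0},
    {"linear": [8, 12, 18], "twist": 0, "claw": 0},
    {"linear": [10, 15, 21], "twist": 0, "claw": 0},
    {"linear": [12, 18, 24], "twist": 0, "claw": 0},
    {"linear": [14, 21.5, 26.5], "twist": 0, "claw": 0},
    {"linear": [16, 25, 29], "twist": 0, "claw": 0},
    {"linear": [18.5, 28.5, 31.5], "twist": 0, "claw": 0},
    {"linear": [21, 32.5, 34], "twist": 0, "claw": 0},
    {"linear": [23, 36, 36], "twist": 0, "claw": 0}
  ]
}}

```text
clock: 9.32
position: [0.5281, 0.1425, 0.1418]
ee_rot: [0.0, 0.878, 0.479, 0.001]
contact_force: [-0.5, -1.8, -0.4]
width: 0.0257
gripper_force: 59.5
```

```bash
python3 -c "
from h import *
near([.5,.1,.1],-32.7)
"
```

```text
tcp [0.5281 0.1425 0.1418] psi -32.72 F [-0.5 -1.8 -0.4] move [-28.1 -42.5 -41.8] twist 0.02
```

{"name": "drive_tool", "arguments": {
  "deltas": [
    {"linear": [3, 4.7, -1], "twist": 0, "claw": 0},
    {"linear": [6, 9.4, -2], "twist": 0, "claw": 0},
    {"linear": [9, 14, -3], "twist": 0, "claw": 0},
    {"linear": [12, 19, -4], "twist": 0, "claw": 0},
    {"linear": [15, 23.5, -5], "twist": 0, "claw": 0},
    {"linear": [18, 28, -6], "twist": 0, "claw": 0},
    {"linear": [21, 33, -7], "twist": 0, "claw": 0},
    {"linear": [24, 37.5, -8], "twist": 0, "claw": 0},
    {"linear": [27, 42, -8], "twist": 0, "claw": 0},
    {"linear": [30, 47, -8], "twist": 0, "claw": 0},
    {"linear": [33, 51.5, -8], "twist": 0, "claw": 0},
    {"linear": [36, 56, -8], "twist": 0, "claw": 0}
  ]
}}

```text
clock: 10.32
position: [0.5637, 0.1984, 0.1334]
ee_rot: [-0.0, 0.878, 0.479, 0.0]
contact_force: [-0.7, -1.5, -0.9]
width: 0.0253
gripper_force: 59.2
```

```bash
cat > hood.py <<'E'
from h import *
O=np.array([.5865,.2315,0]);u=np.array([.540,.8415,0]);v=np.array([-.8415,.54,0]);z=np.array([0,0,1.])
near([.5,.1,.1],-32.7);print(tcp()[2]["width"])
t=eyes.get_image("top")[:,:,::-1];s=eyes.get_image("scene")[:,:,::-1]
import sys;cv2.imwrite(f"pics/{sys.argv[1]}_t.png",t);cv2.imwrite(f"pics/{sys.argv[1]}_s.png",s)
def box(th):
    H=O+.046*u+.093*z
    return [H+u*(px*np.cos(th)+pz*np.sin(th))+z*(-px*np.sin(th)+pz*np.cos(th))+w*v for px in(-.084,-.004) for pz in(-.0025,.0375) for w in(-.032,.032)]
for th in(1.2,1.4,1.57,1.7,1.8,1.9):
    P=np.array([proj("top",X) for X in box(th)]).round(0);print(th,"top farthest-back hood corners",P[[2,3,6,7]].tolist())
E
python3 hood.py a
```

```text
tcp [0.5637 0.1984 0.1334] psi -32.71 F [-0.7 -1.5 -0.9] move [-63.7 -98.4 -33.4] twist 0.01
0.025268334416122674
1.2 top farthest-back hood corners [[296.0, 196.0], [281.0, 221.0], [288.0, 195.0], [274.0, 218.0]]
1.4 top farthest-back hood corners [[289.0, 192.0], [274.0, 216.0], [287.0, 195.0], [273.0, 218.0]]
1.57 top farthest-back hood corners [[284.0, 189.0], [269.0, 213.0], [287.0, 195.0], [273.0, 218.0]]
1.7 top farthest-back hood corners [[280.0, 187.0], [265.0, 211.0], [287.0, 195.0], [273.0, 218.0]]
1.8 top farthest-back hood corners [[277.0, 186.0], [262.0, 210.0], [287.0, 195.0], [274.0, 218.0]]
1.9 top farthest-back hood corners [[275.0, 185.0], [260.0, 209.0], [288.0, 196.0], [274.0, 218.0]]
```

```bash
cat > ang.py <<'E'
import sys,cv2,numpy as np
t=cv2.imread(f"pics/{sys.argv[1]}_t.png");hsv=cv2.cvtColor(t,cv2.COLOR_BGR2HSV)
m=cv2.inRange(hsv,(0,0,60),(179,60,255));m[:175]=0;m[265:]=0;m[:,:235]=0;m[:,345:]=0
k,l,st,ce=cv2.connectedComponentsWithStats(m)
i=1+np.argmax(st[1:,4]);ys,xs=np.where(l==i);print(st[i])
for n,w in(("left",xs.argmin()),("top",ys.argmin())):print(n,xs[w],ys[w])
print("top point for cols<290:",[(xs[j],ys[j]) for j in np.where(ys==ys[xs<292].min())[0]])
E
python3 ang.py a
```

```text
[ 262  175   83   82 4289]
left 262 209
top 297 175
top point for cols<290: [(np.int64(276), np.int64(186)), (np.int64(277), np.int64(186)), (np.int64(289), np.int64(186)), (np.int64(290), np.int64(186)), (np.int64(294), np.int64(186)), (np.int64(295), np.int64(186)), (np.int64(296), np.int64(186)), (np.int64(297), np.int64(186)), (np.int64(298), np.int64(186)), (np.int64(299), np.int64(186)), (np.int64(300), np.int64(186)), (np.int64(301), np.int64(186)), (np.int64(302), np.int64(186)), (np.int64(303), np.int64(186)), (np.int64(304), np.int64(186)), (np.int64(305), np.int64(186)), (np.int64(306), np.int64(186)), (np.int64(307), np.int64(186)), (np.int64(308), np.int64(186)), (np.int64(309), np.int64(186)), (np.int64(310), np.int64(186)), (np.int64(311), np.int64(186)), (np.int64(312), np.int64(186)), (np.int64(313), np.int64(186)), (np.int64(314), np.int64(186)), (np.int64(315), np.int64(186)), (np.int64(316), np.int64(186)), (np.int64(317), np.int64(186)), (np.int64(318), np.int64(186)), (np.int64(319), np.int64(186)), (np.int64(320), np.int64(186)), (np.int64(321), np.int64(186)), (np.int64(322), np.int64(186)), (np.int64(323), np.int64(186)), (np.int64(324), np.int64(186)), (np.int64(325), np.int64(186)), (np.int64(326), np.int64(186)), (np.int64(327), np.int64(186)), (np.int64(328), np.int64(186)), (np.int64(329), np.int64(186)), (np.int64(330), np.int64(186)), (np.int64(331), np.int64(186)), (np.int64(332), np.int64(186)), (np.int64(333), np.int64(186)), (np.int64(334), np.int64(186)), (np.int64(335), np.int64(186)), (np.int64(336), np.int64(186)), (np.int64(337), np.int64(186)), (np.int64(338), np.int64(186)), (np.int64(339), np.int64(186)), (np.int64(340), np.int64(186)), (np.int64(341), np.int64(186)), (np.int64(342), np.int64(186)), (np.int64(343), np.int64(186)), (np.int64(344), np.int64(186))]
```

The hood's corners at (262,209) and (277,186) put it at about 1.8 rad. I'll back the blade straight out and take the driver to where it was.

{"name": "drive_tool", "arguments": {
  "deltas": [
    {"linear": [-10, -16, 0], "twist": 0, "claw": 0},
    {"linear": [-22, -34, 0], "twist": 0, "claw": 0},
    {"linear": [-36, -56, 0], "twist": 0, "claw": 0},
    {"linear": [-50, -78, 0], "twist": 0, "claw": 0},
    {"linear": [-64, -100, 0], "twist": 0, "claw": 0},
    {"linear": [-74, -116, 0], "twist": 0, "claw": 0},
    {"linear": [-60, -140, 0], "twist": 4, "claw": 0},
    {"linear": [-35, -165, 0], "twist": 8, "claw": 0},
    {"linear": [-10, -195, 0], "twist": 12, "claw": 0},
    {"linear": [20, -220, -20], "twist": 16.3, "claw": 0},
    {"linear": [49, -247, -50], "twist": 16.3, "claw": 0},
    {"linear": [49, -247, -85], "twist": 16.3, "claw": 0}
  ]
}}

```text
clock: 11.42
position: [0.6225, -0.0541, 0.0522]
ee_rot: [0.007, 0.802, 0.598, 0.006]
contact_force: [1.6, -0.3, -0.9]
width: 0.0253
gripper_force: 59.5
```

```bash
python3 -c "
from h import *
near([.613,-.049,-.0212],-16.4)"; python3 hood.py b >/dev/null; python3 ang.py b|head -3
```

```text
tcp [ 0.6225 -0.0541  0.0522] psi -16.57 F [ 1.6 -0.3 -0.9] move [ -9.5   5.1 -73.4] twist 0.17
[ 262  186   80   71 2427]
left 262 208
top 276 186
```

{"name": "drive_tool", "arguments": {
  "deltas": [
    {"linear": [0, 0, -20], "twist": 0, "claw": 0},
    {"linear": [0, 0, -40], "twist": 0, "claw": 0},
    {"linear": [0, 0, -55], "twist": 0, "claw": 0},
    {"linear": [0, 0, -62], "twist": 0, "claw": 0},
    {"linear": [0, 0, -66], "twist": 0, "claw": 0},
    {"linear": [0, 0, -66], "twist": 0, "claw": 0},
    {"linear": [0, 0, -66], "twist": 0, "claw": 0},
    {"linear": [0, 0, -66], "twist": 0, "claw": 0}
  ]
}}

```text
clock: 12.18
position: [0.6134, -0.0491, -0.0159]
ee_rot: [0.001, 0.801, 0.599, 0.001]
contact_force: [-0.8, 0.3, -1.8]
width: 0.0255
gripper_force: 59.4
```

{"name": "drive_tool", "arguments": {
  "deltas": [
    {"linear": [0, 0, -3], "twist": 0, "claw": 0},
    {"linear": [0, 0, -5], "twist": 0, "claw": 0},
    {"linear": [0, 0, -5], "twist": 0, "claw": 0},
    {"linear": [0, 0, -5], "twist": 0, "claw": 0}
  ]
}}

```text
clock: 12.52
position: [0.6129, -0.0492, -0.0217]
ee_rot: [0.001, 0.801, 0.599, 0.001]
contact_force: [0.5, 0.4, 3.9]
width: 0.0253
gripper_force: 59.9
```

The driver is touching the bench, so I'll release it and lift straight up.

{"name": "drive_tool", "arguments": {
  "deltas": [
    {"linear": [0, 0, 0], "twist": 0, "claw": 0.3},
    {"linear": [0, 0, 0], "twist": 0, "claw": 0.7},
    {"linear": [0, 0, 0], "twist": 0, "claw": 1},
    {"linear": [0, 0, 0], "twist": 0, "claw": 1},
    {"linear": [0, 0, 0], "twist": 0, "claw": 1},
    {"linear": [0, 0, 10], "twist": 0, "claw": 1},
    {"linear": [0, 0, 40], "twist": 0, "claw": 1},
    {"linear": [0, 0, 75], "twist": 0, "claw": 1},
    {"linear": [0, 0, 110], "twist": 0, "claw": 1},
    {"linear": [0, 0, 150], "twist": 0, "claw": 1}
  ]
}}

```text
clock: 13.35
position: [0.6112, -0.0489, 0.1287]
ee_rot: [-0.001, 0.801, 0.599, -0.001]
contact_force: [-0.0, -0.8, -0.7]
width: 0.0853
gripper_force: 0.0
```

```bash
python3 hood.py c|head -2; python3 ang.py c|head -3; python3 - <<'E'
from h import *
for n,z in(("t",.096),("s",.096)):
    im=cv2.imread(f"pics/c_{n}.png");cam={"t":"top","s":"scene"}[n];hsv=cv2.cvtColor(im,cv2.COLOR_BGR2HSV)
    p=proj(cam,[.5865,.2315,.096]);q=proj(cam,[.5865,.2315,.12]);print(cam,"pred bore",p,"knob top",q)
    x,y=int(p[0]),int(p[1])
    print("HSV row",[hsv[y,x+d].tolist() for d in range(-14,15,2)]); print("HSV col",[hsv[y+d,x].tolist() for d in range(-14,15,2)])
t=cv2.imread("pics/c_t.png");hsv=cv2.cvtColor(t,cv2.COLOR_BGR2HSV);m=cv2.inRange(hsv,(20,140,100),(35,255,255));m[:190]=0;m[250:]=0;m[:,:390]=0
print("driver",cv2.boundingRect(m))
E
```

```text
tcp [ 0.6112 -0.0489  0.1287] psi -16.41 F [-0.  -0.8 -0.7] move [-111.2  148.9  -28.7] twist -16.29
0.08530009435010964
[ 262  186   80   71 2419]
left 262 208
top 276 186
top pred bore [309.90551208 224.16584229] knob top [309.39290742 223.09258707]
HSV row [[78, 17, 178], [90, 13, 179], [104, 51, 115], [20, 173, 172], [20, 171, 182], [97, 28, 119], [90, 4, 64], [60, 8, 68], [75, 8, 66], [111, 231, 32], [24, 152, 254], [23, 163, 251], [68, 6, 184], [83, 17, 184], [81, 14, 184]]
HSV col [[72, 12, 107], [83, 19, 107], [90, 14, 109], [19, 168, 173], [20, 159, 149], [95, 24, 65], [75, 8, 67], [60, 8, 68], [100, 11, 68], [19, 106, 91], [24, 157, 255], [26, 162, 255], [99, 26, 194], [83, 16, 187], [78, 16, 188]]
scene pred bore [347.51391676 216.44620119] knob top [347.53845216 205.53663289]
HSV row [[93, 21, 122], [94, 20, 100], [90, 21, 98], [21, 121, 112], [21, 119, 111], [110, 11, 67], [95, 18, 87], [98, 23, 87], [100, 25, 93], [90, 22, 80], [22, 87, 108], [21, 124, 111], [21, 65, 106], [100, 17, 88], [90, 12, 84]]
HSV col [[96, 22, 173], [93, 21, 124], [120, 4, 69], [84, 19, 66], [98, 25, 83], [100, 19, 81], [101, 22, 92], [98, 23, 87], [90, 13, 79], [21, 120, 145], [20, 135, 172], [20, 88, 154], [93, 21, 135], [99, 29, 142], [96, 19, 134]]
driver (399, 204, 35, 18)
```

```bash
python3 - <<'E'
from h import *
for n,cam in(("t","top"),("s","scene")):
    im=cv2.imread(f"pics/c_{n}.png");hsv=cv2.cvtColor(im,cv2.COLOR_BGR2HSV)
    p=proj(cam,[.5865,.2315,.096]).astype(int);m=cv2.inRange(hsv,(14,70,60),(32,255,255));w=np.zeros_like(m);w[p[1]-18:p[1]+18,p[0]-16:p[0]+16]=255;m&=w
    r=cv2.minAreaRect(cv2.findNonZero(m));X=onplane(cam,*r[0],.096);print(cam,"brass",r,"->",X)
    c=[onplane(cam,*q,.096)[:2] for q in cv2.boxPoints(r)];print("sides",[np.linalg.norm(c[i]-c[(i+1)%4]).round(4) for i in range(4)])
    k=cv2.inRange(hsv,(0,0,0),(179,80,100));k&=cv2.fillConvexPoly(np.zeros_like(m),cv2.boxPoints(r).astype(int),255)
    mm=cv2.moments(k,True);print("knob c",mm["m10"]/mm["m00"],mm["m01"]/mm["m00"],mm["m00"],onplane(cam,mm["m10"]/mm["m00"],mm["m01"]/mm["m00"],.12))
E
```

```text
top brass ((308.54278564453125, 223.50120544433594), (30.073442459106445, 35.87107467651367), 1.6365771293640137) -> [0.58818405 0.23471807 0.096     ]
sides [np.float64(0.0861), np.float64(0.0721), np.float64(0.086), np.float64(0.0717)]
knob c 304.741935483871 224.07096774193548 155.0 [0.58450138 0.24243089 0.12      ]
scene brass ((347.0, 219.0), (20.0, 10.0), 0.0) -> [0.5799482  0.22231937 0.096     ]
sides [np.float64(0.0436), np.float64(0.0403), np.float64(0.0435), np.float64(0.0386)]
knob c 347.16129032258067 215.8709677419355 62.0 [0.56289899 0.19261991 0.12      ]
```

```bash
python3 - <<'E'
from h import *
im=cv2.imread("pics/c_t.png");hsv=cv2.cvtColor(im,cv2.COLOR_BGR2HSV);p=proj("top",[.5865,.2315,.1])
w=cv2.circle(np.zeros(im.shape[:2],np.uint8),tuple(int(round(v)) for v in p),13,255,-1)
m=cv2.inRange(hsv,(14,90,60),(32,255,255))&w
r=cv2.minAreaRect(cv2.findNonZero(m));print(r,onplane("top",*r[0],.096))
for row in range(210,238): print("".join("B" if m[row,c] else ("k" if hsv[row,c,2]<90 else ".") for c in range(294,326)))
E
```

```text
((309.1323547363281, 223.77938842773438), (16.120866775512695, 15.94936752319336), 30.963754653930664) [0.58747786 0.23332517 0.096     ]
k...........................kkkk
................................
..k.............................
................................
.k..........BBB.................
...........BBkBBB...............
...........BBkkBBB..............
..........BBBBBBBBBB............
..........BBBBBBBBBBBB..........
.........BBBB.kkkkBBBBB.........
.........BBB..kkkkBBBBBBB.......
........BBB..kkkkkkBBBB.BBB.....
.......BBBB..kkkkkkkBBB..B......
.......BBBB.kkkkkkkkBBBBBB......
......BBBBB.kkkkkkkkBBBBB.......
.....BBBBBB.kkkkkkkkBBBB........
.....BBkBBBBkkkkkkkBBBBB........
.....BBBBBBBBkkkkkBBBBB.........
.......BBBBBBBkBBBBBBBB.........
.........BBBBBBBBBBBBB..........
..........BBBBBBBBBBB...........
............BBBBB.BBB...........
k.............BBB.BB............
kk.............BBBBB............
.kk..............BB.............
k..kkk..........................
.....kkk.......................k
......kkk......................k
```

The brass bush is centred at about (0.5875,0.2333), so I take the axis as (0.587,0.232). Next I'll calibrate fingertip height by touching clear bench at grasp opening.

{"name": "drive_tool", "arguments": {
  "deltas": [
    {"linear": [-20, 35, 0], "twist": -6, "claw": 0.3},
    {"linear": [-53, 70, 0], "twist": -12, "claw": 0.3},
    {"linear": [-53, 89, 0], "twist": -16.3, "claw": 0.3},
    {"linear": [-53, 89, -30], "twist": -16.3, "claw": 0.3},
    {"linear": [-53, 89, -60], "twist": -16.3, "claw": 0.3},
    {"linear": [-53, 89, -90], "twist": -16.3, "claw": 0.3},
    {"linear": [-53, 89, -115], "twist": -16.3, "claw": 0.3},
    {"linear": [-53, 89, -135], "twist": -16.3, "claw": 0.3},
    {"linear": [-53, 89, -145], "twist": -16.3, "claw": 0.3},
    {"linear": [-53, 89, -150], "twist": -16.3, "claw": 0.3},
    {"linear": [-53, 89, -150], "twist": -16.3, "claw": 0.3},
    {"linear": [-53, 89, -150], "twist": -16.3, "claw": 0.3}
  ]
}}

```text
clock: 14.45
position: [0.5601, 0.0398, -0.0217]
ee_rot: [0.0, 0.878, 0.479, 0.001]
contact_force: [0.1, 0.4, 0.1]
width: 0.025
gripper_force: 0.0
```

{"name": "drive_tool", "arguments": {
  "deltas": [
    {"linear": [0, 0, -1.5], "twist": 0, "claw": 0.3},
    {"linear": [0, 0, -3], "twist": 0, "claw": 0.3},
    {"linear": [0, 0, -3], "twist": 0, "claw": 0.3}
  ]
}}

```text
clock: 14.7
position: [0.5598, 0.0398, -0.0247]
ee_rot: [0.0, 0.878, 0.479, 0.001]
contact_force: [-0.2, -0.3, -0.0]
width: 0.026
gripper_force: 0.0
```

{"name": "drive_tool", "arguments": {
  "deltas": [
    {"linear": [0, 0, -1.5], "twist": 0, "claw": 0.3},
    {"linear": [0, 0, -3], "twist": 0, "claw": 0.3},
    {"linear": [0, 0, -3], "twist": 0, "claw": 0.3}
  ]
}}

```text
clock: 14.95
position: [0.5591, 0.0399, -0.0285]
ee_rot: [-0.0, 0.878, 0.479, -0.0]
contact_force: [0.6, 1.0, 0.7]
width: 0.0259
gripper_force: 0.0
```

{"name": "drive_tool", "arguments": {
  "deltas": [
    {"linear": [0, 0, -1], "twist": 0, "claw": 0.3},
    {"linear": [0, 0, -2], "twist": 0, "claw": 0.3},
    {"linear": [0, 0, -2], "twist": 0, "claw": 0.3}
  ]
}}

```text
clock: 15.2
position: [0.5593, 0.0399, -0.029]
ee_rot: [0.0, 0.878, 0.479, 0.0]
contact_force: [-2.0, 0.7, 11.0]
width: 0.0256
gripper_force: 5.4
```

Contact at reported z -0.0285 with 26 mm opening, so tip height is reported z plus 28.5 mm. Now I'll move above the gauge.

{"name": "drive_tool", "arguments": {
  "deltas": [
    {"linear": [0, 0, 40], "twist": 0, "claw": 0.6},
    {"linear": [0, 0, 80], "twist": 0, "claw": 0.6},
    {"linear": [0, 0, 120], "twist": 0, "claw": 0.6},
    {"linear": [0, 0, 160], "twist": 0, "claw": 0.6},
    {"linear": [0, 0, 185], "twist": 0, "claw": 0.6},
    {"linear": [6, 40, 185], "twist": 0, "claw": 0.6},
    {"linear": [12, 80, 185], "twist": 0, "claw": 0.6},
    {"linear": [18, 120, 185], "twist": 0, "claw": 0.6},
    {"linear": [23, 160, 185], "twist": 0, "claw": 0.6},
    {"linear": [27.5, 192.5, 185], "twist": 0, "claw": 0.6},
    {"linear": [27.5, 192.5, 185], "twist": 0, "claw": 0.6},
    {"linear": [27.5, 192.5, 185], "twist": 0, "claw": 0.6}
  ]
}}

```text
clock: 16.2
position: [0.5864, 0.2341, 0.154]
ee_rot: [0.0, 0.877, 0.481, -0.0]
contact_force: [-0.3, -1.0, -1.3]
width: 0.0512
gripper_force: 0.0
```

```bash
python3 -c "
from h import *
near([.587,.2323,.0705],-32.7)"
```

```text
tcp [0.5864 0.2341 0.154 ] psi -32.52 F [-0.3 -1.  -1.3] move [  0.6  -1.8 -83.5] twist -0.18
```

{"name": "drive_tool", "arguments": {
  "deltas": [
    {"linear": [0.5, -1, -20], "twist": 0, "claw": 0.6},
    {"linear": [0.5, -1, -40], "twist": 0, "claw": 0.6},
    {"linear": [0.5, -1, -58], "twist": 0, "claw": 0.6},
    {"linear": [0.5, -1, -70], "twist": 0, "claw": 0.6},
    {"linear": [0.5, -1, -78], "twist": 0, "claw": 0.6},
    {"linear": [0.5, -1, -82], "twist": 0, "claw": 0.6},
    {"linear": [0.5, -1, -82], "twist": 0, "claw": 0.6},
    {"linear": [0.5, -1, -82], "twist": 0, "claw": 0.6}
  ]
}}

```text
clock: 16.87
position: [0.5878, 0.2309, 0.0731]
ee_rot: [0.0, 0.878, 0.479, 0.0]
contact_force: [0.4, 0.2, 0.0]
width: 0.0514
gripper_force: 0.0
```

```bash
python3 -c "
from h import *
near([.587,.2323,.0715],-32.7)"
```

```text
tcp [0.5878 0.2309 0.0731] psi -32.75 F [0.4 0.2 0. ] move [-0.8  1.4 -1.6] twist 0.05
```

{"name": "drive_tool", "arguments": {
  "deltas": [
    {"linear": [-0.5, 1, -1.5], "twist": 0, "claw": 0.5},
    {"linear": [-0.5, 1, -1.5], "twist": 0, "claw": 0.4},
    {"linear": [-0.5, 1, -1.5], "twist": 0, "claw": 0.34},
    {"linear": [-0.5, 1, -1.5], "twist": 0, "claw": 0.3},
    {"linear": [-0.5, 1, -1.5], "twist": 0, "claw": 0.27},
    {"linear": [-0.5, 1, -1.5], "twist": 0, "claw": 0.25},
    {"linear": [-0.5, 1, -1.5], "twist": 0, "claw": 0.23},
    {"linear": [-0.5, 1, -1.5], "twist": 0, "claw": 0.2},
    {"linear": [-0.5, 1, -1.5], "twist": 0, "claw": 0.2},
    {"linear": [-0.5, 1, -1.5], "twist": 0, "claw": 0.2}
  ],
  "squeeze": 25
}}

```text
clock: 17.7
position: [0.5866, 0.2327, 0.0715]
ee_rot: [-0.0, 0.878, 0.479, 0.0]
contact_force: [-1.6, 0.8, 4.0]
width: 0.0209
gripper_force: 24.5
```

```bash
python3 -c "
from h import *
near([.587,.2323,.0715],-32.7);s=tcp()[2];print(s['moment'].round(2),s['width'],s['gripper_force'])"
```

```text
tcp [0.5866 0.2327 0.0715] psi -32.72 F [-1.6  0.8  4. ] move [ 0.4 -0.4  0. ] twist 0.02
[0.18 0.44 0.01] 0.02091442126667886 24.486298263072968
```

{"name": "drive_tool", "arguments": {
  "deltas": [
    {"linear": [0, 0, 1], "twist": 0, "claw": 0.2},
    {"linear": [0, 0, 2], "twist": 0, "claw": 0.2},
    {"linear": [0, 0, 3], "twist": 0, "claw": 0.2},
    {"linear": [0, 0, 4], "twist": 0, "claw": 0.2},
    {"linear": [0, 0, 5], "twist": 0, "claw": 0.2},
    {"linear": [0, 0, 6], "twist": 0, "claw": 0.2},
    {"linear": [0, 0, 6], "twist": 0, "claw": 0.2}
  ]
}}

```text
clock: 18.28
position: [0.5865, 0.2325, 0.077]
ee_rot: [-0.0, 0.878, 0.479, -0.0]
contact_force: [-1.2, 2.2, -2.1]
width: 0.0207
gripper_force: 24.5
```

{"name": "drive_tool", "arguments": {
  "deltas": [
    {"linear": [0, 0, 3], "twist": 0, "claw": 0.2},
    {"linear": [0, 0, 6], "twist": 0, "claw": 0.2},
    {"linear": [0, 0, 9], "twist": 0, "claw": 0.2},
    {"linear": [0, 0, 12], "twist": 0, "claw": 0.2},
    {"linear": [0, 0, 15], "twist": 0, "claw": 0.2},
    {"linear": [0, 0, 18], "twist": 0, "claw": 0.2},
    {"linear": [0, 0, 21], "twist": 0, "claw": 0.2},
    {"linear": [0, 0, 24], "twist": 0, "claw": 0.2},
    {"linear": [0, 0, 27], "twist": 0, "claw": 0.2},
    {"linear": [0, 0, 30], "twist": 0, "claw": 0.2},
    {"linear": [0, 0, 33], "twist": 0, "claw": 0.2},
    {"linear": [0, 0, 36], "twist": 0, "claw": 0.2}
  ]
}}

```text
clock: 19.28
position: [0.5867, 0.2324, 0.1134]
ee_rot: [0.0, 0.878, 0.479, -0.0]
contact_force: [-1.5, 1.3, -2.3]
width: 0.021
gripper_force: 24.6
```

{"name": "drive_tool", "arguments": {
  "deltas": [
    {"linear": [0, 0, 0], "twist": 0, "claw": 0.2},
    {"linear": [0, 0, 0], "twist": 0, "claw": 0.2},
    {"linear": [0, 0, 0], "twist": 0, "claw": 0.2},
    {"linear": [0, 0, 0], "twist": 0, "claw": 0.2}
  ]
}}

```text
clock: 19.62
position: [0.5869, 0.2324, 0.1133]
ee_rot: [0.0, 0.878, 0.479, 0.0]
contact_force: [-1.7, 1.8, -0.2]
width: 0.0212
gripper_force: 24.8
```

```bash
python3 hood.py d|head -2; python3 ang.py d|head -3; python3 - <<'E'
from h import *
im=cv2.imread("pics/d_s.png");hsv=cv2.cvtColor(im,cv2.COLOR_BGR2HSV)
O=np.array([.587,.2323,0])
for z in(.090,.096,.1025,.107,.1375,.1615): print(z,proj("scene",O+[0,0,z]).round(1))
for z in(.096,.1375): print("near surf",z,proj("scene",O+[-.0038,-.0059,z]).round(1))
print("V/S down axis",[(r,hsv[r,347].tolist()[0],hsv[r,347].tolist()[1],hsv[r,347].tolist()[2]) for r in range(180,228)])
E
```

```text
tcp [0.5869 0.2324 0.1133] psi -32.71 F [-1.7  1.8 -0.2] move [ -86.9 -132.4  -13.3] twist 0.01
0.021217661147606866
[ 235  175  110   90 5181]
left 235 180
top 246 175
0.09 [347.5 218.9]
0.096 [347.5 216.2]
0.1025 [347.5 213.3]
0.107 [347.5 211.3]
0.1375 [347.6 197.2]
0.1615 [347.6 185.8]
near surf 0.096 [347.4 217.8]
near surf 0.1375 [347.4 198.7]
V/S down axis [(180, 96, 21, 123), (181, 101, 23, 124), (182, 100, 19, 123), (183, 98, 22, 125), (184, 98, 25, 121), (185, 94, 19, 108), (186, 90, 17, 92), (187, 101, 22, 93), (188, 85, 17, 89), (189, 98, 22, 94), (190, 96, 15, 86), (191, 94, 22, 80), (192, 90, 19, 82), (193, 101, 24, 85), (194, 98, 24, 84), (195, 90, 23, 78), (196, 94, 22, 83), (197, 90, 13, 80), (198, 90, 19, 81), (199, 90, 18, 72), (200, 90, 13, 80), (201, 98, 19, 108), (202, 96, 21, 122), (203, 93, 17, 139), (204, 99, 23, 146), (205, 93, 18, 144), (206, 95, 20, 143), (207, 98, 26, 145), (208, 93, 18, 145), (209, 95, 21, 145), (210, 95, 19, 144), (211, 98, 19, 144), (212, 93, 21, 146), (213, 97, 17, 135), (214, 100, 24, 95), (215, 90, 17, 105), (216, 97, 23, 142), (217, 97, 18, 130), (218, 93, 20, 140), (219, 21, 42, 147), (220, 21, 136, 180), (221, 21, 138, 175), (222, 21, 138, 165), (223, 20, 135, 160), (224, 20, 92, 147), (225, 68, 16, 131), (226, 92, 25, 135), (227, 90, 19, 132)]
```

```bash
python3 - <<'E'
import cv2,numpy as np
a,b=cv2.imread("pics/c_t.png"),cv2.imread("pics/d_t.png")
ha,hb=[cv2.cvtColor(x,cv2.COLOR_BGR2HSV) for x in(a,b)]
for r in(200,205,209,212): print(r,ha[r,256:284:2,1].tolist(),hb[r,256:284:2,1].tolist())
a,b=cv2.imread("pics/c_s.png"),cv2.imread("pics/d_s.png")
d=cv2.absdiff(a,b).max(2);print((d[150:200,315:335]>40).mean(),(d[150:200,362:380]>40).mean())
for im in(cv2.imread("pics/c_t.png"),cv2.imread("pics/d_t.png")):
    m=cv2.inRange(cv2.cvtColor(im,cv2.COLOR_BGR2HSV),(20,120,90),(35,255,255));m[:190]=0;m[250:]=0;m[:,:390]=0;print("driver",cv2.boundingRect(m))
E
```

```text
200 [93, 97, 112, 108, 108, 162, 14, 13, 11, 12, 13, 11, 0, 14] [52, 26, 25, 22, 19, 45, 52, 20, 21, 21, 20, 19, 21, 20]
205 [100, 114, 121, 129, 6, 11, 11, 12, 11, 10, 13, 13, 7, 11] [114, 46, 23, 20, 19, 25, 52, 48, 21, 24, 23, 24, 28, 25]
209 [103, 107, 122, 16, 12, 11, 13, 12, 12, 11, 11, 12, 10, 8] [72, 45, 28, 26, 24, 21, 38, 55, 31, 29, 29, 30, 30, 31]
212 [108, 122, 115, 124, 147, 13, 9, 10, 11, 12, 12, 6, 12, 10] [69, 106, 51, 28, 28, 28, 29, 49, 48, 32, 31, 34, 33, 35]
0.267 0.33444444444444443
driver (399, 204, 35, 18)
driver (399, 204, 43, 19)
```

The groove shows at rows 214–215, with about 3 bright rows of shank below it before the brass at 219. That puts the knob about 38–42 mm above the bush. The driver is at rest on the bench and the arm is still, so I'm handing in.

```bash
python3 -c "
from rig import manip
print(manip.sign_off())"
```

```text
the job is handed in; nothing more can be done
None
```

I've handed the job in: hood pried open to about 1.8 rad (arm hid it at the last check), screwdriver back on the bench, gauge held about 38–42 mm above the bush, whole groove clear; sign-off returned no verdict.

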